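# Close the filter cell: four thumb nuts, crosswise

## Task

Close the small filter cell: tighten its four black thumb nuts clockwise, not quite half a turn each, crosswise: first one nut, then the one diagonally opposite, and only when that pair is firm the other two. Each nut runs easily and then bites on the gasket; take each up by feel until it is firm, a little past the bite, but never force it further, or the gasket is crushed. Leave the things round about standing where they are.

Things in the scene. Friction and masses are not known exactly. Their poses are not given: they have to be found in the camera images.
- cell: filter cell, fixed to the worktop: an aluminium block 150 x 150 mm with a gasket and a clear cover plate, top of the plate at 43 mm; a fitting in its middle rises to 52 mm. Origin at the centre of the underside, z up; a hose stub sticks out of its -x side. Nuts at x, y = (50, 50) nut_1, (50, -50) nut_2, (-50, -50) nut_3, (-50, 50) mm nut_4: 1 and 3 are diagonal, 2 and 4 too
- nut_1_grip (a point): thumb nut 1: point on its axis in the middle of its black upright bar, 42 mm long (point's x; a white mark at the +x end), 10 mm thick (y; gripped here), reaching 13 mm above and 13 mm below the point. z up. The point is 66 mm above the worktop. The nut turns about z and tightens clockwise seen from above. All four nuts are alike
- gasket_1_corner (a point): corner of the black gasket by nut 1, under the clear plate, 33.5 mm above the worktop; the nut squeezes it 0.6 mm per rad past its bite, far less than a reading can show, so it is no guide
- nut_2_grip (a point): thumb nut 2: point on its axis in the middle of its black upright bar, 42 mm long (point's x; a white mark at the +x end), 10 mm thick (y; gripped here), reaching 13 mm above and 13 mm below the point. z up. All nuts: the bite comes 1.7 to 2.7 rad after the start, different for each; no reading tells where, only the torque
- gasket_2_corner (a point): corner of the black gasket by nut 2, under the clear plate, 33.5 mm above the worktop; the nut squeezes it 0.6 mm per rad past its bite, far less than a reading can show, so it is no guide
- nut_3_grip (a point): thumb nut 3: point on its axis in the middle of its black upright bar, 42 mm long (point's x; a white mark at the +x end), 10 mm thick (y; gripped here), reaching 13 mm above and 13 mm below the point. z up. All nuts, torque while turning: 0.1 N m before the bite, 0.2 at the bite, then 1 N m per rad more. Firm: 0.3 to 0.6; 0.8 (0.6 rad past) crushes. Held still it reads up to 0.3 less: -0.1 to 0 before, +0.1 at 0.2 rad past the bite
- gasket_3_corner (a point): corner of the black gasket by nut 3, under the clear plate, 33.5 mm above the worktop; the nut squeezes it 0.6 mm per rad past its bite, far less than a reading can show, so it is no guide
- nut_4_grip (a point): thumb nut 4: point on its axis in the middle of its black upright bar, 42 mm long (point's x; a white mark at the +x end), 10 mm thick (y; gripped here), reaching 13 mm above and 13 mm below the point. z up. All nuts: let go, a nut springs back to 0.2 rad past its bite at most. Below the bar are a hub 16 mm across (5 mm tall) and a 24 mm flange (4 mm) on a washer
- gasket_4_corner (a point): corner of the black gasket by nut 4, under the clear plate, 33.5 mm above the worktop; the nut squeezes it 0.6 mm per rad past its bite, far less than a reading can show, so it is no guide
- amber_vial_mid (a point): a bystander, to be left alone: amber vial with a black cap, 28 mm across, 62 mm tall; this point lies half-way up
- gauze_roll_mid (a point): a bystander, to be left alone: standing white roll, 47 mm across, 48 mm tall; this point lies half-way up
- dropper_1_mid (a point): a bystander, to be left alone: white dropper bottle with a red nozzle, 26 mm across, 62 mm tall; this point lies half-way up
- beaker_mid (a point): a bystander, to be left alone: clear beaker, 56 mm across, 70 mm tall; this point lies half-way up

How it is judged:
On the way, in this order (a step that is already met when the one before it is completed fails the run):
1. one nut is firm and none of the other three has bitten yet (((distance of gasket_1_corner from where it was at the start of the episode above 3.6e-05 m and distance of each of gasket_2_corner, gasket_3_corner, gasket_4_corner from where it was at the start of the episode below 1.5e-05 m) or (distance of gasket_2_corner from where it was at the start of the episode above 3.6e-05 m and distance of each of gasket_1_corner, gasket_3_corner, gasket_4_corner from where it was at the start of the episode below 1.5e-05 m) or (distance of gasket_3_corner from where it was at the start of the episode above 3.6e-05 m and distance of each of gasket_1_corner, gasket_2_corner, gasket_4_corner from where it was at the start of the episode below 1.5e-05 m) or (distance of gasket_4_corner from where it was at the start of the episode above 3.6e-05 m and distance of each of gasket_1_corner, gasket_2_corner, gasket_3_corner from where it was at the start of the episode below 1.5e-05 m))), for 0.1 s.
2. the two nuts of one diagonal are firm and neither of the other two has bitten yet (((distance of each of gasket_1_corner, gasket_3_corner from where it was at the start of the episode above 3.6e-05 m and distance of each of gasket_2_corner, gasket_4_corner from where it was at the start of the episode below 1.5e-05 m) or (distance of each of gasket_2_corner, gasket_4_corner from where it was at the start of the episode above 3.6e-05 m and distance of each of gasket_1_corner, gasket_3_corner from where it was at the start of the episode below 1.5e-05 m))), for 0.1 s.
At the end, for the whole second after the job is handed in: all four nuts are firm (each stays at least 0.06 rad past the point where it bites: its corner of the gasket is squeezed by over 0.036 mm), and the amber vial, white roll, red-nozzled dropper bottle and beaker stand within 20 mm of where they were (distance of each of gasket_1_corner, gasket_2_corner, gasket_3_corner, gasket_4_corner from where it was at the start of the episode above 3.6e-05 m and distance of each of amber_vial_mid, gauze_roll_mid, dropper_1_mid, beaker_mid from where it was at the start of the episode below 0.02 m); the robot touches nothing.
It fails at once if a nut is forced: turned more than 0.6 rad past its bite, about 0.8 N m (that corner squeezed by over 0.36 mm): the gasket is crushed (distance of any of gasket_1_corner, gasket_2_corner, gasket_3_corner, gasket_4_corner from where it was at the start of the episode above 0.00036 m).
It fails at once if a bystander (amber vial, white roll, red-nozzled dropper bottle, beaker) is moved more than 20 mm (distance of any of amber_vial_mid, gauze_roll_mid, dropper_1_mid, beaker_mid from where it was at the start of the episode above 0.02 m).
It also fails if it takes over 72 s, if anything falls off the work surface, if the arm or the gripper's body presses on something with over 40 N, if the wrist force passes 120 N, or if a joint passes its speed limit or range.

## Robot

A 7-joint arm with a two-finger parallel gripper is mounted at the origin on a cart in front of the work surface, level with it; the furniture and walls round the work are solid. World frame = base frame: x ahead of the robot, y to its left, z up, the work surface at z = 0. Lengths are in m, angles in rad, forces in N, time in s.
With the tool pointing down it reaches from about 0.425 to 0.875 m from the base axis. Payload 9.9 kg.
Tool frame: the origin (TCP) lies at the very end of the fingers, on their centre line; the grasp point (between the pads) lies 19 mm behind it (r.hold_point_z is the distance from the TCP to the grasp point, in m); x points along the fingers, z is the direction in which the jaws open and shut, and the axes are right-handed (so a half turn about x gives the same grasp; the last joint's range is limited). The gripper opens to 85 mm and grips with 20 to 120 N. Pads are 22 mm wide; open, the fingers measure 114 mm over their backs; the gripper's body (76 mm by 85 mm) begins 54 mm behind the grasp point. The pads swing forward as they close: fully open they stand 13 mm farther back than shut.
Start: joints at [-1.189, 0.576, 0.025, 1.437, -0.015, 1.129, -0.057], TCP at [0.303, 0.603, 0.231] pointing down, gripper open.
Joint ranges: [-2.76, 2.76], [-0.34, 2.15], [-1.52, 1.57], [0.19, 2.46], [-1.09, 4.23], [0.17, 1.99], [-2.82, 2.82]. Speed limits (rad/s): [2.22, 2.22, 3.01, 3.01, 3.14, 3.14, 3.14].

## Interface

Orientations are given as [roll, pitch, yaw] about the fixed x, y, z axes, in that order (R = Rz(yaw) Ry(pitch) Rx(roll)).
In Python, from workcell import r gives the robot as it stands.
- The arm moves only by the tool carry_out, never from a script. Its argument "motion" is one flat list of numbers, 7 for each row, row after row: the shift along the world's x, y, z in units of 50 mm (1.0 is 50 mm), then the turn, a rotation vector about the world's x, y, z in degrees, then the opening, from 0 (shut) to 1 (fully open). A call has 1 to 10 rows; each row shifts and turns the commanded pose from where the row before left it; what a row does not reach is not made up. A row lasts 1/8 s, in which the tool goes at most 62.5 mm and 10.7 degrees, less where a joint would pass 70% of its speed; a pose out of reach is approached as far as the arm can. A call is refused whole if a number of a shift passes 1 or a number of a turn 10.7, either way. A call with a gripper value outside its range is refused whole. The fingers move at their own pace and stop on an object; "newtons" is the grip in N (left out, the last holds). Time passes only in rows, so rows that do not move let the fingers close. It gives the time, the measured TCP pose, the force and the opening at its end, in the units of the state.
- r.read_state(): the state, without advancing time (a new reading comes with each control period).
- r.read_camera(name): name is "scene" or "top" or "wrist"; returns a dict with "pixels" (400x640x3 uint8, red, green, blue), "fx", "fy", "cx", "cy" (pixels), "k1" (the pictures are not rectified: a ray, as slopes to the right and down, at radius r is drawn at 1 + k1 r^2 times it, then the intrinsics apply), "view" (4x4, takes a point from world to camera coordinates). Camera axes: x right, y down, z forward; pixel columns grow to the right and rows downward; lengths in m; the calibration is good to about 2 mm. A picture is of the moment at which its call begins. There is no depth.
- r.hand_in(): hands the job in, once; it reports no verdict.
The state is a dict: "time": time; "joint_pos": joint angles; "joint_velocities": joint speeds; "joint_torque": joint torques, N m; "eef_pos": TCP position; "ee_rot": TCP orientation; "contact_force": force on the tool from outside, world axes, zero at the start; "wrist_torque": the same for the moment, N m; "grip_width": finger opening in m.
Only numpy, scipy, OpenCV 4.12 (cv2) and the standard library are available. Lean on these libraries where they do the work, as an engineer would, in place of code of your own. Each camera call takes 0.05 s, during which the arm holds its last target.

## Working session

There is one attempt and no reset: what is moved stays moved. The work goes in short steps, Python scripts to look and compute and a tool call to move; the robot and the scene stay as the last step left them, time stands still between calls to the robot, and variables do not carry over. Pictures are saved under pics/ and viewed, and the job is handed in when it is done.

Besides the shell and the picture viewer there is one more tool, called after "Request:" by a JSON object that holds its "method" and its "body". carry_out: Moves the arm, as the interface text tells. Its arguments: {"type":"object","properties":{"motion":{"type":"array","items":{"type":"number"}},"newtons":{"type":"number"}},"required":["motion"]}

```bash
ls; mkdir -p pics; python3 - <<'E'
from workcell import r
import cv2,numpy as np
print(r.read_state(), r.hold_point_z)
for n in ("scene","top","wrist"):
    c=r.read_camera(n); cv2.imwrite(f"pics/{n}0.png",c["pixels"][:,:,::-1]); print(n,c["fx"],c["fy"],c["cx"],c["cy"],c["k1"],np.round(c["view"],4).tolist())
E
```

```text
pics
{'time': 0.0, 'joint_pos': array([-1.18882077,  0.57649118,  0.02482193,  1.43787945, -0.01503125,
        1.12900663, -0.05650492]), 'joint_velocities': array([ 0.00101363,  0.00072366, -0.00105567, -0.00155853, -0.00080208,
        0.00124167, -0.0004027 ]), 'joint_torque': array([-2.93252042e-04, -7.65755081e+01,  2.25055441e+00, -2.85968095e+01,
        1.53401855e-02,  1.26059240e-02, -8.56124302e-06]), 'eef_pos': array([0.30292875, 0.6027145 , 0.23047974]), 'ee_rot': array([-3.11542944,  1.56919523, -2.0103739 ]), 'contact_force': array([-0.06295458, -0.15119298,  0.02236006]), 'wrist_torque': array([ 0.03143151,  0.02832666, -0.05041488]), 'grip_width': 0.08531294539821399} 0.0187
scene 402.9443698904897 402.9443698904897 321.226882244532 208.3770741152003 -0.10004662267775397 [[0.7928, -0.6094, 0.0056, -0.424], [-0.4709, -0.6184, -0.6291, 0.2789], [0.3869, 0.4961, -0.7773, 0.8697], [0.0, 0.0, 0.0, 1.0]]
top 435.5271881158684 435.5271881158684 320.89385597228886 198.21894035791317 -0.05427711467371102 [[0.0284, -0.9996, -0.0034, -0.015], [-0.9965, -0.028, -0.0789, 0.5333], [0.0788, 0.0056, -0.9969, 1.2663], [0.0, 0.0, 0.0, 1.0]]
wrist 306.8011822364766 306.8011822364766 315.8569440318977 199.27464592743996 -0.054307617425493296 [[0.4487, 0.8937, -0.0012, -0.674], [0.8445, -0.4236, 0.3278, -0.0432], [0.2924, -0.1481, -0.9448, 0.3815], [0.0, 0.0, 0.0, 1.0]]
```

View pics/scene0.png

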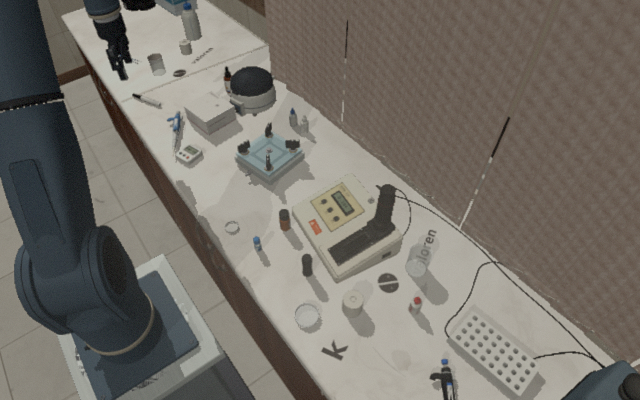

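View pics/top0.png

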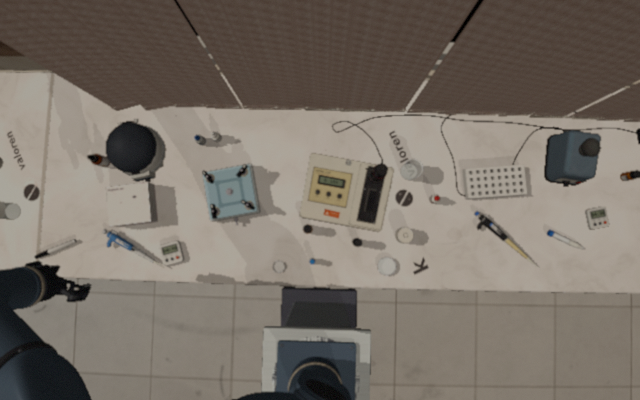

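```bash
python3 - <<'E'
import cv2
a=cv2.imread("pics/top0.png")[100:250,220:420]
cv2.imwrite("pics/topc.png",cv2.resize(a,None,fx=4,fy=4,interpolation=cv2.INTER_CUBIC))
E
python3 - <<'E'
import cv2
a=cv2.imread("pics/top0.png")[150:230,190:270]
cv2.imwrite("pics/topc2.png",cv2.resize(a,(600,600),interpolation=cv2.INTER_CUBIC))
a=cv2.imread("pics/scene0.png")[110:190,220:320]
cv2.imwrite("pics/scenec2.png",cv2.resize(a,(750,600),interpolation=cv2.INTER_CUBIC))
E
```

```text
(no output)
```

View pics/topc2.png

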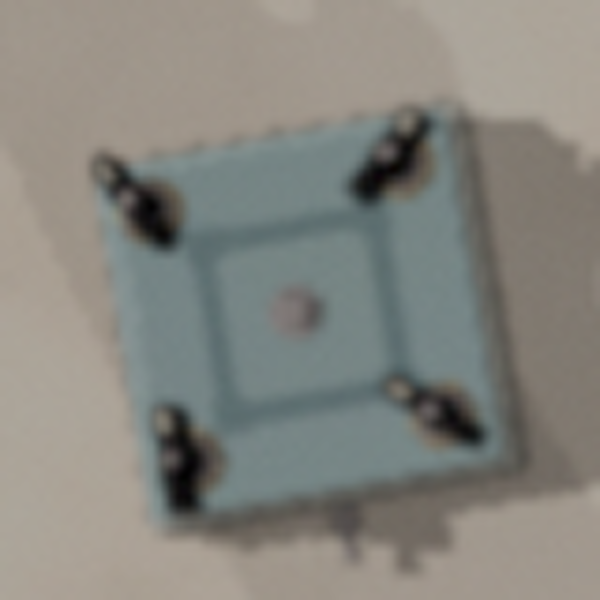

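View pics/scenec2.png

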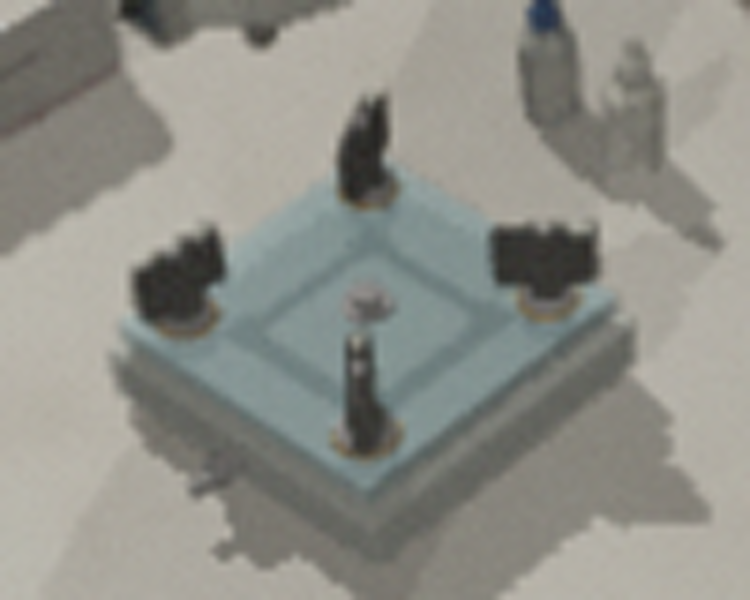

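View pics/wrist0.png

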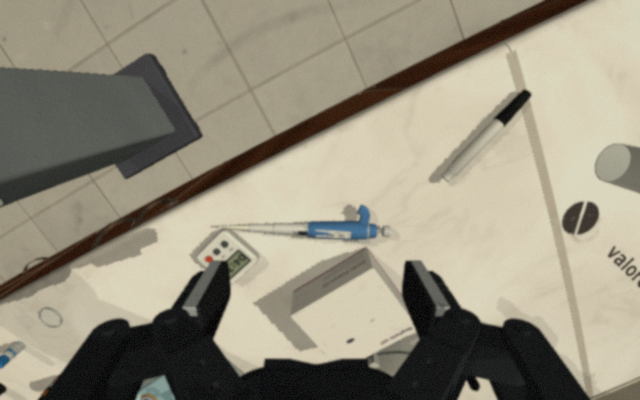

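```bash
cat > h.py <<'E'
import numpy as np,cv2
from scipy.optimize import least_squares
def ray(c,u,v):
    K=np.array([[c["fx"],0,c["cx"]],[0,c["fy"],c["cy"]],[0,0,1]])
    p=cv2.undistortPoints(np.array([[[u,v]]],float),K,np.array([c["k1"],0,0,0,0.]))[0,0]
    V=np.array(c["view"]);R=V[:3,:3];t=V[:3,3]
    return -R.T@t, R.T@np.array([p[0],p[1],1])
def atz(c,u,v,z):
    o,d=ray(c,u,v); return o+d*(z-o[2])/d[2]
def proj(c,P):
    V=np.array(c["view"]);q=V[:3,:3]@P+V[:3,3];s=q[:2]/q[2];s=s*(1+c["k1"]*(s@s))
    return np.array([c["fx"]*s[0]+c["cx"],c["fy"]*s[1]+c["cy"]])
def save(name,crop,scale,src="wrist",r=None):
    if r is None:
        from workcell import r
    c=r.read_camera(src);a=c["pixels"][:,:,::-1];x0,y0,x1,y1=crop
    cv2.imwrite(name,cv2.resize(np.ascontiguousarray(a[y0:y1,x0:x1]),None,fx=scale,fy=scale,interpolation=cv2.INTER_CUBIC));return c
E
python3 - <<'E'
from workcell import r
from h import *
c=r.read_camera("top")
f=lambda x,y,z:atz(c,190+x/7.5,150+y/7.5,z)
N={1:((102,160),(172,243)),2:((412,112),(360,193)),3:((395,383),(478,440)),4:((167,407),(183,507))}
for k,(a,b) in N.items():
    A=f(*a,.079);B=f(*b,.079);print(k,(A+B)[:2]/2,np.degrees(np.arctan2(*(A-B)[1::-1])),np.linalg.norm(A-B))
for p in [(97,165),(452,100),(520,462),(160,522)]: print(f(*p,.043))
print(f(298,308,.052))
s=r.read_state();print(s["time"])
from scipy.spatial.transform import Rotation as R
print(R.from_euler("xyz",s["ee_rot"]).as_matrix().round(3))
E
```

```text
1 [0.58085361 0.3220419 ] 42.47917354178367 0.04202057457210494
2 [0.60209293 0.22787639] -30.344269555800064 0.036486761793430404
3 [0.50430236 0.20454708] 57.43038004323047 0.03827045622266979
4 [0.48431466 0.30281614] 11.823052053223844 0.038340464901166195
[0.59915257 0.34818829 0.043     ]
[0.62844079 0.20981364 0.043     ]
[0.48776645 0.17752379 0.043     ]
[0.46046172 0.31658492 0.043     ]
[0.54438246 0.26455618 0.052     ]
0.2
[[-0.    -0.893  0.449]
 [-0.001  0.449  0.893]
 [-1.    -0.    -0.001]]
```

```bash
python3 - <<'E'
from workcell import r
from h import *
from scipy.spatial.transform import Rotation as R
c=r.read_camera("wrist");s=r.read_state()
V=c["view"];cp=-V[:3,:3].T@V[:3,3]
T=R.from_euler("xyz",s["ee_rot"]).as_matrix()
off=T.T@(cp-s["eef_pos"]);fw=T.T@V[2,:3];print("cam in tool",off.round(4),fw.round(3))
cell=np.array([.544,.264,.05])
for ang in (63,132.5,26):
  a=np.radians(ang);z=np.array([np.cos(a),np.sin(a),0]);x=np.array([0,0,-1.]);T2=np.stack([x,np.cross(z,x),z],1)
  for h in (.2,.25,.3):
    # want cell centre on optical axis
    co=T2@off;d=T2@fw; zc=h+co[2]; p=np.array([cell[0],cell[1]])-(co+d*((cell[2]-zc)/d[2]))[:2]
    print(ang,h,p.round(3))
E
```

```text
cam in tool [-0.1431  0.0845 -0.0004] [ 0.945 -0.328  0.   ]
63 0.2 [0.529 0.272]
63 0.25 [0.513 0.28 ]
63 0.3 [0.498 0.288]
132.5 0.2 [0.531 0.253]
132.5 0.25 [0.518 0.241]
132.5 0.3 [0.505 0.229]
26 0.2 [0.537 0.28 ]
26 0.25 [0.529 0.295]
26 0.3 [0.522 0.311]
```

Request:
{"method": "carry_out", "body": {"motion": [0.43,-0.71,0,0,0,6.9,0.45,0.43,-0.71,0,0,0,6.9,0.45,0.43,-0.71,0,0,0,6.9,0.45,0.43,-0.71,0,0,0,6.9,0.45,0.43,-0.71,0,0,0,6.9,0.45,0.43,-0.71,0,0,0,6.9,0.45,0.43,-0.71,0,0,0,6.9,0.45,0.43,-0.71,0,0,0,6.9,0.45,0.43,-0.71,0,0,0,6.9,0.45,0.43,-0.71,0,0,0,6.9,0.45], "newtons": 60}}

```text
time: 1.5
eef_pos: [0.5188, 0.2468, 0.2313]
ee_rot: [-2.367, 1.571, -0.054]
contact_force: [0.6, 0.2, -0.0]
grip_width: 0.0383
```

```bash
python3 - <<'E'
from workcell import r
from h import *
c=save("pics/w1.png",(120,0,640,400),1.5)
c=r.read_camera("wrist")
import pickle;pickle.dump(c,open("w1.pkl","wb"))
s=r.read_state();print(s["time"],s["eef_pos"],s["joint_pos"].round(2),s["wrist_torque"],s["contact_force"])
E
```

```text
1.6 [0.52100395 0.24241283 0.23106491] [-0.36  0.43 -0.24  1.7   0.12  1.02  1.67] [ 0.02095256  0.01351913 -0.0161766 ] [ 0.17260823  0.18142961 -0.78377336]
```

View pics/w1.png

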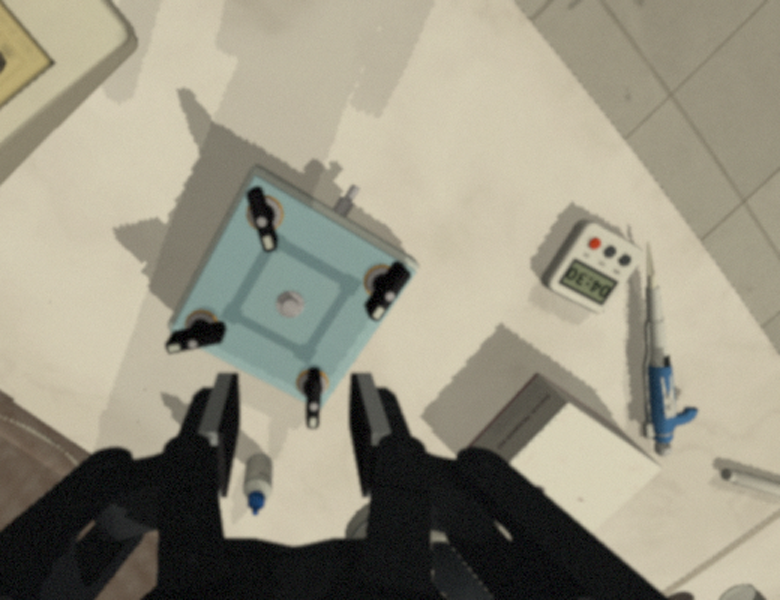

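```bash
python3 - <<'E'
import pickle
from h import *
c=pickle.load(open("w1.pkl","rb"));a=c["pixels"][105:290,225:405,::-1]
cv2.imwrite("pics/w1c.png",cv2.resize(np.ascontiguousarray(a),None,fx=3.2,fy=3.2,interpolation=cv2.INTER_CUBIC))
E
```

```text
(no output)
```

View pics/w1c.png

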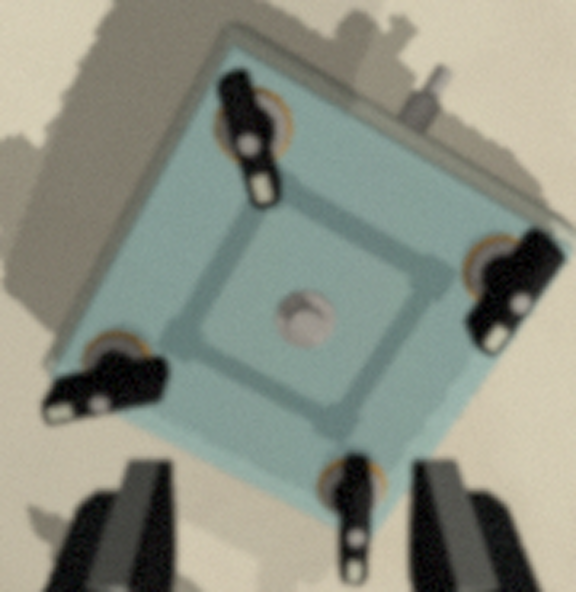

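```bash
cat > fit.py <<'E'
import pickle
from h import *
c=pickle.load(open("w1.pkl","rb"))
f=lambda x,y,z:atz(c,225+x/3.2,105+y/3.2,z)
D={1:((355,538),(353,572)),2:((100,404),(58,412)),3:((249,145),(262,188)),4:((520,302),(495,335))}
L={1:(50,50),2:(50,-50),3:(-50,-50),4:(-50,50)}
P={}
for k,(a,b) in D.items():
    A=f(*a,.0795);B=f(*b,.079);P[k]=A[:2];print(k,A[:2],np.degrees(np.arctan2(*(B-A)[1::-1])),np.linalg.norm(A-B))
z=np.array([complex(*P[k]) for k in L]);l=np.array([complex(*L[k])/1e3 for k in L])
m=z.mean();rot=((z-m)*l.conj()).sum()/(abs(l)**2).sum()
print("centre",m,"scale",abs(rot),"yaw",np.degrees(np.angle(rot)))
u=rot/abs(rot)
for k,q,lo in zip(L,z,l): print(k,m+u*lo,"res mm",1e3*(q-m-u*lo))
print(f(305,318,.052))
E
python3 fit.py
```

```text
1 [0.58454384 0.32645307] 41.129725895942094 0.0143098219084562
2 [0.60469385 0.22891954] -34.82178146051155 0.014730740827656153
3 [0.50720537 0.20807924] 58.379991127667665 0.013870072667749624
4 [0.48618295 0.30501486] 10.665654005012948 0.013496001257016466
centre (0.5456565017759712+0.2671166772288329j) scale 0.9978496051206232 yaw 12.068266346874047
1 (0.5840976120999682+0.3264654854481922j) res mm (0.44622522236269224-0.012412162542357885j)
2 (0.6050053099953305+0.22867556690483593j) res mm (-0.3114572636786772+0.24397289751688922j)
3 (0.5072153914519743+0.2077678690094736j) res mm (-0.010023084283314332+0.3113689413477283j)
4 (0.48630769355661196+0.3055577875528299j) res mm (-0.1247448744007007-0.5429296763222041j)
[0.54370227 0.26527496 0.052     ]
```

Request:
{"method": "carry_out", "body": {"motion": [0.42,0.55,0,0,0,-0.4,0.45,0.42,0.55,-0.3,0,0,-0.4,0.45,0.41,0.56,-0.6,0,0,-0.4,0.45,0,0,-0.9,0,0,0,0.45,0,0,-0.9,0,0,0,0.45,0,0,0,0,0,0,0.45]}}

```text
time: 2.35
eef_pos: [0.5783, 0.3302, 0.0929]
ee_rot: [1.402, 1.564, -2.592]
contact_force: [0.1, 0.1, 0.6]
grip_width: 0.0385
```

```bash
python3 - <<'E'
from workcell import r
from h import *
import pickle
c=r.read_camera("wrist");pickle.dump(c,open("w2.pkl","wb"))
a=c["pixels"][150:400,200:440,::-1];cv2.imwrite("pics/w2.png",cv2.resize(np.ascontiguousarray(a),None,fx=2.4,fy=2.4,interpolation=cv2.INTER_CUBIC))
s=r.read_state();print(s["time"],s["eef_pos"],s["ee_rot"],s["wrist_torque"],s["contact_force"])
a=s["eef_pos"];print(proj(c,a))
for k,(x,y) in {1:(.584,.3265)}.items(): print(proj(c,np.array([x,y,.0795])),proj(c,np.array([x-.002,y-.002,.0795])))
E
```

```text
2.4 [0.57985508 0.33113852 0.09566651] [ 1.34878655  1.56820992 -2.64609025] [0.06287242 0.02038983 0.03719518] [-0.94302145 -0.40691006  1.61649365]
[315.68676955 267.24987262]
[304.86121531 252.50880077] [304.47004803 248.13775892]
```

View pics/w2.png

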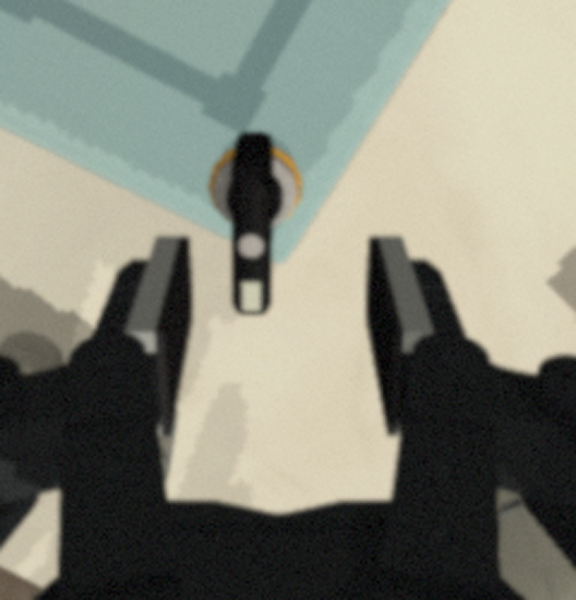

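Request:
{"method": "carry_out", "body": {"motion": [0.08,-0.09,0,0,0,0,0.45,0,0,0,0,0,0,0.45]}}

```text
time: 2.65
eef_pos: [0.5863, 0.3263, 0.0984]
ee_rot: [-1.921, 1.567, 0.366]
contact_force: [0.8, -0.8, -0.2]
grip_width: 0.0385
```

```bash
cat > st.py <<'E'
from workcell import r
import numpy as np
from scipy.spatial.transform import Rotation as R
def st():
    s=r.read_state();T=R.from_euler("xyz",s["ee_rot"]).as_matrix()
    print("t",round(s["time"],3),"p",s["eef_pos"].round(4),"jaw",np.degrees(np.arctan2(T[1,2],T[0,2])).round(2),"down",T[:,0].round(3),"F",s["contact_force"].round(1),"M",s["wrist_torque"].round(3),"w",round(s["grip_width"],4),"q7",s["joint_pos"][6].round(3));return s
if __name__=="__main__": st()
E
python3 st.py
```

```text
t 2.65 p [0.5863 0.3263 0.0984] jaw 131.03 down [ 0.003  0.001 -1.   ] F [ 0.8 -0.8 -0.2] M [ 0.051  0.022 -0.004] w 0.0385 q7 1.553
```

Request:
{"method": "carry_out", "body": {"motion": [-0.02,0,-0.45,0,0,0,0.45,0,0,-0.42,0,0,0,0.45,0,0,0,0,0,0,0.45,0,0,0,0,0,0,0.45]}}

```text
time: 3.15
eef_pos: [0.5844, 0.327, 0.0542]
ee_rot: [-1.737, 1.569, 0.551]
contact_force: [-0.1, -0.4, -0.0]
grip_width: 0.038
```

```bash
python3 st.py; python3 - <<'E'
from workcell import r
from h import *
c=r.read_camera("wrist")
a=c["pixels"][150:400,200:440,::-1];cv2.imwrite("pics/w3.png",cv2.resize(np.ascontiguousarray(a),None,fx=2.4,fy=2.4,interpolation=cv2.INTER_CUBIC))
E
python3 st.py
```

```text
t 3.15 p [0.5844 0.327  0.0542] jaw 131.1 down [ 0.002  0.001 -1.   ] F [-0.1 -0.4 -0. ] M [0.02  0.011 0.006] w 0.038 q7 1.538
t 3.2 p [0.5844 0.327  0.0543] jaw 131.1 down [ 0.002  0.001 -1.   ] F [0.2 0.4 0.7] M [-0.011 -0.036  0.024] w 0.038 q7 1.538
```

View pics/w3.png

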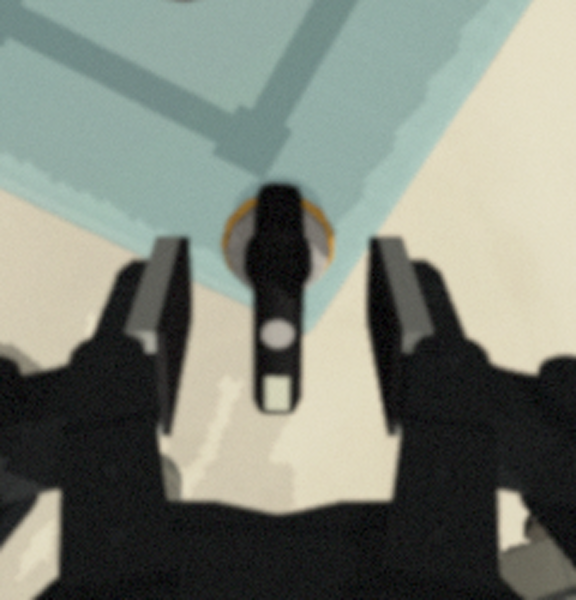

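Request:
{"method": "carry_out", "body": {"motion": [0,0,0,0,0,0,0,0,0,0,0,0,0,0,0,0,0,0,0,0,0,0,0,0,0,0,0,0], "newtons": 60}}

```text
time: 3.7
eef_pos: [0.5843, 0.3267, 0.0539]
ee_rot: [-1.96, 1.569, 0.328]
contact_force: [-0.8, -0.7, 6.0]
grip_width: 0.0086
```

```bash
python3 st.py
```

```text
t 3.7 p [0.5843 0.3267 0.0539] jaw 131.09 down [ 0.001  0.001 -1.   ] F [-0.8 -0.7  6. ] M [-0.296  0.112 -0.009] w 0.0086 q7 1.538
```

Request:
{"method": "carry_out", "body": {"motion": [0,0,0,0,0,-5,0,0,0,0,0,0,-8,0,0,0,0,0,0,-8,0]}}

```text
time: 4.08
eef_pos: [0.5843, 0.3266, 0.0539]
ee_rot: [-1.557, 1.569, 0.36]
contact_force: [-0.5, -1.7, 5.3]
grip_width: 0.0089
```

```bash
python3 st.py
```

```text
t 4.075 p [0.5843 0.3266 0.0539] jaw 109.84 down [ 0.001  0.001 -1.   ] F [-0.5 -1.7  5.3] M [-0.31  0.09  0.07] w 0.0089 q7 1.253
```

Request:
{"method": "carry_out", "body": {"motion": [0,0,0,0,0,-10,0,0,0,0,0,0,-10,0,0,0,0,0,0,-10,0,0,0,0,0,0,-10,0,0,0,0,0,0,-10,0,0,0,0,0,0,-10,0,0,0,0,0,0,-9,0]}}

```text
time: 4.95
eef_pos: [0.5844, 0.3264, 0.0539]
ee_rot: [-0.462, 1.569, 0.25]
contact_force: [-1.3, -1.3, 5.3]
grip_width: 0.0088
```

```bash
python3 st.py
```

```text
t 4.95 p [0.5844 0.3264 0.0539] jaw 40.8 down [ 0.001  0.    -1.   ] F [-1.3 -1.3  5.3] M [-0.476  0.077  0.051] w 0.0088 q7 0.345
```

Request:
{"method": "carry_out", "body": {"motion": [0,0,0,0,0,-4,0,0,0,0,0,0,-4,0]}}

```text
time: 5.2
eef_pos: [0.5843, 0.3264, 0.0539]
ee_rot: [-0.369, 1.569, 0.206]
contact_force: [-0.6, -3.0, 6.4]
grip_width: 0.0084
```

```bash
python3 st.py
```

```text
t 5.2 p [0.5843 0.3264 0.0539] jaw 32.98 down [ 0.001  0.    -1.   ] F [-0.6 -3.   6.4] M [-0.515  0.1    0.118] w 0.0084 q7 0.242
```

Request:
{"method": "carry_out", "body": {"motion": [0,0,0,0,0,-4,0,0,0,0,0,0,-4,0]}}

```text
time: 5.45
eef_pos: [0.5843, 0.3263, 0.0539]
ee_rot: [-0.14, 1.569, 0.296]
contact_force: [-1.0, -2.8, 5.9]
grip_width: 0.0086
```

```bash
python3 st.py
```

```text
t 5.45 p [0.5843 0.3263 0.0539] jaw 24.97 down [ 0.001  0.    -1.   ] F [-1.  -2.8  5.9] M [-0.559  0.086  0.063] w 0.0086 q7 0.137
```

Request:
{"method": "carry_out", "body": {"motion": [0,0,0,0,0,-4,0,0,0,0,0,0,-4,0]}}

```text
time: 5.7
eef_pos: [0.5843, 0.3263, 0.0539]
ee_rot: [0.017, 1.569, 0.313]
contact_force: [-0.8, -1.7, 6.6]
grip_width: 0.0084
```

```bash
python3 st.py
```

```text
t 5.7 p [0.5843 0.3263 0.0539] jaw 16.98 down [ 0.001  0.    -1.   ] F [-0.8 -1.7  6.6] M [-0.572  0.178  0.143] w 0.0084 q7 0.032
```

Request:
{"method": "carry_out", "body": {"motion": [0,0,0,0,0,-4,0,0,0,0,0,0,-4,0]}}

```text
time: 5.95
eef_pos: [0.5843, 0.3263, 0.0539]
ee_rot: [0.176, 1.57, 0.333]
contact_force: [-1.0, -1.3, 7.0]
grip_width: 0.0089
```

```bash
python3 st.py
```

```text
t 5.95 p [0.5843 0.3263 0.0539] jaw 8.98 down [ 0.001  0.    -1.   ] F [-1.  -1.3  7. ] M [-0.568  0.202  0.062] w 0.0089 q7 -0.073
```

Turned 122° (2.13 rad), no bite yet.

Request:
{"method": "carry_out", "body": {"motion": [0,0,0,0,0,-4,0,0,0,0,0,0,-4,0]}}

```text
time: 6.2
eef_pos: [0.5842, 0.3263, 0.0539]
ee_rot: [0.29, 1.57, 0.307]
contact_force: [-1.5, -2.3, 7.2]
grip_width: 0.009
```

```bash
python3 st.py
```

```text
t 6.2 p [0.5842 0.3263 0.0539] jaw 0.98 down [ 0.001  0.    -1.   ] F [-1.5 -2.3  7.2] M [-0.55   0.195  0.114] w 0.009 q7 -0.179
```

Request:
{"method": "carry_out", "body": {"motion": [0,0,0,0,0,-4,0,0,0,0,0,0,-4,0]}}

```text
time: 6.45
eef_pos: [0.5842, 0.3263, 0.0539]
ee_rot: [0.398, 1.57, 0.276]
contact_force: [-0.7, -2.5, 5.5]
grip_width: 0.009
```

```bash
python3 st.py
```

```text
t 6.45 p [0.5842 0.3263 0.0539] jaw -7.0 down [ 0.001  0.    -1.   ] F [-0.7 -2.5  5.5] M [-0.622  0.194  0.366] w 0.009 q7 -0.285
```

Request:
{"method": "carry_out", "body": {"motion": [0,0,0,0,0,-4,0]}}

```text
time: 6.58
eef_pos: [0.5842, 0.3263, 0.0539]
ee_rot: [0.442, 1.57, 0.25]
contact_force: [-1.6, -3.9, 7.9]
grip_width: 0.009
```

```bash
python3 st.py
```

```text
t 6.575 p [0.5842 0.3263 0.0539] jaw -10.99 down [ 0.001  0.    -1.   ] F [-1.6 -3.9  7.9] M [-0.665  0.244  0.415] w 0.009 q7 -0.339
```

Request:
{"method": "carry_out", "body": {"motion": [0,0,0,0,0,0,0.45,0,0,0,0,0,0,0.45,0,0,0,0,0,0,0.45,0,0,0.45,0,0,0,0.45,0,0,0.45,0,0,0,0.45,0,0,0,0,0,10.6,0.45,-0.1,-0.16,0,0,0,10.6,0.45,-0.1,-0.16,0,0,0,10.6,0.45,-0.1,-0.16,0,0,0,10.6,0.45,-0.1,-0.16,0,0,0,10.6,0.45]}}

```text
time: 7.82
eef_pos: [0.5634, 0.2943, 0.0978]
ee_rot: [2.151, 1.571, 2.893]
contact_force: [-0.9, 0.1, -0.6]
grip_width: 0.0384
```

```bash
python3 st.py
```

```text
t 7.825 p [0.5634 0.2943 0.0978] jaw 42.48 down [-0.  0. -1.] F [-0.9  0.1 -0.6] M [-0.082 -0.001 -0.023] w 0.0384 q7 0.394
```

Request:
{"method": "carry_out", "body": {"motion": [-0.11,-0.17,0,0,0,10.6,0.45,-0.11,-0.17,0,0,0,10.6,0.45,-0.11,-0.17,0,0,0,10.6,0.45,-0.11,-0.17,0,0,0,10.6,0.45,-0.11,-0.17,0,0,0,10.6,0.45,-0.11,-0.17,0,0,0,10.6,0.45,-0.11,-0.17,0,0,0,10.6,0.45,-0.12,-0.18,0,0,0,10.6,0.45,-0.12,-0.18,0,0,0,10.6,0.45,0,0,0,0,0,0,0.45]}}

```text
time: 9.07
eef_pos: [0.5131, 0.2161, 0.0978]
ee_rot: [1.154, 1.57, -2.731]
contact_force: [-0.4, -0.7, 0.2]
grip_width: 0.0383
```

```bash
python3 st.py
```

```text
t 9.075 p [0.5131 0.2161 0.0978] jaw 137.39 down [-0. -0. -1.] F [-0.4 -0.7  0.2] M [-0.004 -0.014  0.033] w 0.0383 q7 1.726
```

Request:
{"method": "carry_out", "body": {"motion": [-0.12,-0.16,0,0,0,10.6,0.45,0,0,0,0,0,0.4,0.45,0,0,0,0,0,0,0.45]}}

```text
time: 9.45
eef_pos: [0.5076, 0.2097, 0.0979]
ee_rot: [-1.59, 1.57, 0.997]
contact_force: [0.3, 0.6, 0.1]
grip_width: 0.0388
```

```bash
cat > look.py <<'E'
import sys
from st import st
from workcell import r
from h import *
st()
c=r.read_camera("wrist")
a=c["pixels"][150:400,200:440,::-1];cv2.imwrite(sys.argv[1],cv2.resize(np.ascontiguousarray(a),None,fx=2.4,fy=2.4,interpolation=cv2.INTER_CUBIC))
P=np.array([float(sys.argv[2]),float(sys.argv[3]),.0795])
print("pred crop px",(proj(c,P)-[200,150])*2.4)
E
python3 look.py pics/n3.png .5072 .2079
```

```text
t 9.45 p [0.5076 0.2097 0.0979] jaw 148.2 down [ 0.     0.001 -1.   ] F [0.3 0.6 0.1] M [0.038 0.058 0.01 ] w 0.0388 q7 1.875
pred crop px [276.17737534 223.08958519]
```

View pics/n3.png

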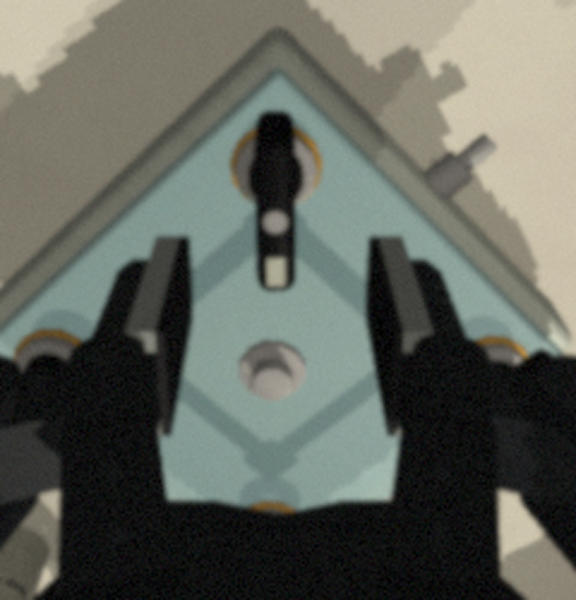

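Request:
{"method": "carry_out", "body": {"motion": [0,-0.03,-0.44,0,0,0,0.45,0,0,-0.44,0,0,0,0.45,0,0,0,0,0,0,0.45,0,0,0,0,0,0,0,0,0,0,0,0,0,0,0,0,0,0,0,0,0,0,0,0,0,0,0,0], "newtons": 60}}

```text
time: 10.38
eef_pos: [0.5077, 0.208, 0.0547]
ee_rot: [-2.09, 1.569, 0.502]
contact_force: [-1.1, -0.6, 6.8]
grip_width: 0.009
```

```bash
python3 st.py
```

```text
t 10.375 p [0.5077 0.208  0.0547] jaw 148.5 down [ 0.002  0.001 -1.   ] F [-1.1 -0.6  6.8] M [0.116 0.229 0.07 ] w 0.009 q7 1.852
```

Request:
{"method": "carry_out", "body": {"motion": [0,0,0,0,0,-5,0,0,0,0,0,0,-10,0,0,0,0,0,0,-10,0,0,0,0,0,0,-10,0,0,0,0,0,0,-10,0,0,0,0,0,0,-10,0,0,0,0,0,0,-10,0,0,0,0,0,0,-10,0,0,0,0,0,0,-10,0,0,0,0,0,0,-5,0]}}

```text
time: 11.62
eef_pos: [0.5079, 0.2075, 0.0547]
ee_rot: [-0.794, 1.569, 0.223]
contact_force: [-1.1, -2.4, 7.7]
grip_width: 0.009
```

```bash
python3 st.py
```

```text
t 11.625 p [0.5079 0.2075 0.0547] jaw 58.25 down [ 0.002  0.    -1.   ] F [-1.1 -2.4  7.7] M [-0.422  0.102  0.131] w 0.009 q7 0.75
```

Request:
{"method": "carry_out", "body": {"motion": [0,0,0,0,0,-4,0,0,0,0,0,0,-4,0]}}

```text
time: 11.88
eef_pos: [0.5078, 0.2074, 0.0547]
ee_rot: [-0.554, 1.569, 0.325]
contact_force: [-0.3, -1.8, 8.2]
grip_width: 0.0089
```

```bash
python3 st.py
```

```text
t 11.875 p [0.5078 0.2074 0.0547] jaw 50.35 down [ 0.001  0.    -1.   ] F [-0.3 -1.8  8.2] M [-0.462  0.135  0.086] w 0.0089 q7 0.656
```

Request:
{"method": "carry_out", "body": {"motion": [0,0,0,0,0,-4,0,0,0,0,0,0,-4,0]}}

```text
time: 12.12
eef_pos: [0.5078, 0.2073, 0.0547]
ee_rot: [-0.387, 1.569, 0.352]
contact_force: [-0.5, -1.7, 9.0]
grip_width: 0.0088
```

```bash
python3 st.py
```

```text
t 12.125 p [0.5078 0.2073 0.0547] jaw 42.35 down [ 0.001  0.    -1.   ] F [-0.5 -1.7  9. ] M [-0.503  0.273  0.121] w 0.0088 q7 0.56
```

Request:
{"method": "carry_out", "body": {"motion": [0,0,0,0,0,-4,0,0,0,0,0,0,-4,0]}}

```text
time: 12.38
eef_pos: [0.5077, 0.2073, 0.0547]
ee_rot: [-0.191, 1.57, 0.409]
contact_force: [-0.4, -1.5, 7.7]
grip_width: 0.0088
```

```bash
python3 st.py
```

```text
t 12.375 p [0.5077 0.2073 0.0547] jaw 34.35 down [ 0.001  0.    -1.   ] F [-0.4 -1.5  7.7] M [-0.489  0.225  0.094] w 0.0088 q7 0.464
```

Request:
{"method": "carry_out", "body": {"motion": [0,0,0,0,0,-4,0,0,0,0,0,0,-4,0]}}

```text
time: 12.62
eef_pos: [0.5077, 0.2073, 0.0547]
ee_rot: [-0.051, 1.57, 0.409]
contact_force: [-1.0, -1.4, 8.5]
grip_width: 0.0091
```

```bash
python3 st.py
```

```text
t 12.625 p [0.5077 0.2073 0.0547] jaw 26.35 down [ 0.001  0.    -1.   ] F [-1.  -1.4  8.5] M [-0.586  0.327  0.133] w 0.0091 q7 0.368
```

Request:
{"method": "carry_out", "body": {"motion": [0,0,0,0,0,-4,0,0,0,0,0,0,-4,0]}}

```text
time: 12.88
eef_pos: [0.5076, 0.2072, 0.0547]
ee_rot: [0.159, 1.57, 0.479]
contact_force: [-0.9, -1.5, 8.4]
grip_width: 0.009
```

```bash
python3 st.py
```

```text
t 12.875 p [0.5076 0.2072 0.0547] jaw 18.35 down [ 0.001  0.    -1.   ] F [-0.9 -1.5  8.4] M [-0.503  0.273  0.083] w 0.009 q7 0.271
```

130° (2.27 rad), still running free.

Request:
{"method": "carry_out", "body": {"motion": [0,0,0,0,0,-4,0,0,0,0,0,0,-4,0]}}

```text
time: 13.12
eef_pos: [0.5076, 0.2072, 0.0547]
ee_rot: [0.342, 1.57, 0.522]
contact_force: [-0.5, -3.1, 8.2]
grip_width: 0.0087
```

```bash
python3 st.py
```

```text
t 13.125 p [0.5076 0.2072 0.0547] jaw 10.34 down [ 0.001  0.001 -1.   ] F [-0.5 -3.1  8.2] M [-0.554  0.379  0.111] w 0.0087 q7 0.174
```

Request:
{"method": "carry_out", "body": {"motion": [0,0,0,0,0,-4,0,0,0,0,0,0,-4,0]}}

```text
time: 13.38
eef_pos: [0.5075, 0.2072, 0.0547]
ee_rot: [0.51, 1.57, 0.552]
contact_force: [-1.9, -2.0, 9.8]
grip_width: 0.009
```

```bash
python3 st.py
```

```text
t 13.375 p [0.5075 0.2072 0.0547] jaw 2.38 down [ 0.001  0.    -1.   ] F [-1.9 -2.   9.8] M [-0.647  0.432  0.352] w 0.009 q7 0.077
```

Request:
{"method": "carry_out", "body": {"motion": [0,0,0,0,0,-4,0]}}

```text
time: 13.5
eef_pos: [0.5075, 0.2072, 0.0547]
ee_rot: [0.558, 1.57, 0.53]
contact_force: [-1.9, -2.9, 9.5]
grip_width: 0.0089
```

```bash
python3 st.py
```

```text
t 13.5 p [0.5075 0.2072 0.0547] jaw -1.61 down [ 0.001  0.    -1.   ] F [-1.9 -2.9  9.5] M [-0.609  0.498  0.434] w 0.0089 q7 0.028
```

Request:
{"method": "carry_out", "body": {"motion": [0,0,0,0,0,0,0.45,0,0,0,0,0,0,0.45,0,0,0,0,0,0,0.45,0,0,0.45,0,0,0,0.45,0,0,0.42,0,0,0,0.45,0,0.1,0,0,0,10.5,0.45,-0.05,0.21,0,0,0,10.5,0.45,-0.05,0.21,0,0,0,10.5,0.45,-0.05,0.21,0,0,0,10.5,0.45,-0.05,0.21,0,0,0,10.5,0.45]}}

```text
time: 14.75
eef_pos: [0.4971, 0.2549, 0.0973]
ee_rot: [0.434, 1.571, 1.33]
contact_force: [-0.5, 0.2, -0.2]
grip_width: 0.0385
```

Request:
{"method": "carry_out", "body": {"motion": [-0.05,0.21,0,0,0,10.5,0.45,-0.05,0.21,0,0,0,10.5,0.45,-0.05,0.21,0,0,0,10.5,0.45,-0.05,0.2,0,0,0,10.5,0.45,0,0.1,0,0,0,7.5,0.45,0,0,0,0,0,0,0.45,0,0,0,0,0,0,0.45]}}

```text
time: 15.62
eef_pos: [0.4872, 0.3006, 0.0972]
ee_rot: [2.474, 1.57, -2.058]
contact_force: [-0.6, 0.1, 0.4]
grip_width: 0.0384
```

```bash
python3 look.py pics/n4.png .4863 .3052
```

```text
t 15.625 p [0.4872 0.3006 0.0972] jaw 100.32 down [-0. -0. -1.] F [-0.6  0.1  0.4] M [-0.004  0.019 -0.031] w 0.0384 q7 1.146
pred crop px [298.53761843 229.43021125]
```

View pics/n4.png

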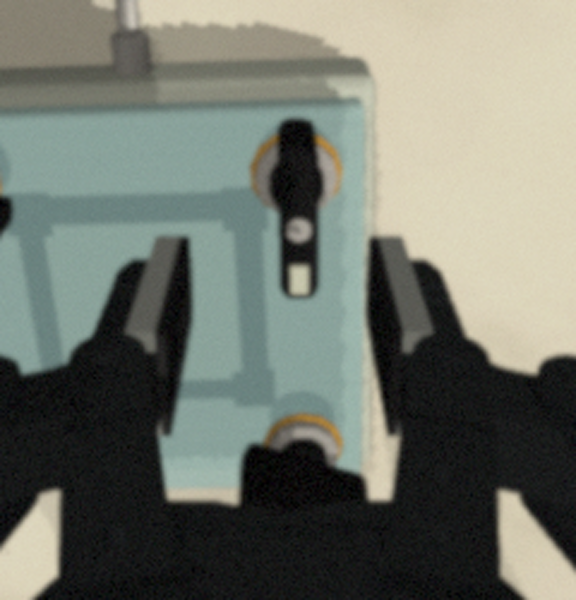

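Request:
{"method": "carry_out", "body": {"motion": [-0.02,0.09,-0.35,0,0,0.4,0.45,0,0,-0.5,0,0,0,0.45,0,0,0,0,0,0,0.45,0,0,0,0,0,0,0.45]}}

```text
time: 16.18
eef_pos: [0.4862, 0.3057, 0.0548]
ee_rot: [2.372, 1.571, -2.15]
contact_force: [-0.2, 0.0, -0.3]
grip_width: 0.0382
```

```bash
python3 st.py
```

```text
t 16.175 p [0.4862 0.3057 0.0548] jaw 100.9 down [-0. -0. -1.] F [-0.2  0.  -0.3] M [-0.008 -0.005  0.091] w 0.0382 q7 1.147
```

Request:
{"method": "carry_out", "body": {"motion": [0,0,0,0,0,0,0,0,0,0,0,0,0,0,0,0,0,0,0,0,0,0,0,0,0,0,0,0], "newtons": 60}}

```text
time: 16.68
eef_pos: [0.4866, 0.3056, 0.0556]
ee_rot: [-1.372, 1.57, 0.389]
contact_force: [-0.2, -1.7, 6.2]
grip_width: 0.0089
```

```bash
python3 st.py
```

```text
t 16.675 p [0.4866 0.3056 0.0556] jaw 100.9 down [ 0.001  0.    -1.   ] F [-0.2 -1.7  6.2] M [-0.347  0.153  0.141] w 0.0089 q7 1.147
```

Request:
{"method": "carry_out", "body": {"motion": [0,0,0,0,0,-5,0,0,0,0,0,0,-10,0,0,0,0,0,0,-10,0,0,0,0,0,0,-10,0,0,0,0,0,0,-10,0,0,0,0,0,0,-10,0,0,0,0,0,0,-10,0,0,0,0,0,0,-10,0,0,0,0,0,0,-10,0,0,0,0,0,0,-5,0]}}

```text
time: 17.92
eef_pos: [0.4865, 0.3053, 0.0556]
ee_rot: [0.035, 1.57, 0.221]
contact_force: [-1.8, -2.5, 7.5]
grip_width: 0.0087
```

```bash
python3 st.py
```

```text
t 17.925 p [0.4865 0.3053 0.0556] jaw 10.66 down [ 0.001  0.    -1.   ] F [-1.8 -2.5  7.5] M [-0.62   0.254  0.108] w 0.0087 q7 0.037
```

Request:
{"method": "carry_out", "body": {"motion": [0,0,0,0,0,-4,0,0,0,0,0,0,-4,0]}}

```text
time: 18.18
eef_pos: [0.4865, 0.3053, 0.0556]
ee_rot: [0.459, 1.57, 0.507]
contact_force: [-2.2, -2.2, 7.0]
grip_width: 0.0092
```

```bash
python3 st.py
```

```text
t 18.175 p [0.4865 0.3053 0.0556] jaw 2.77 down [ 0.001  0.    -1.   ] F [-2.2 -2.2  7. ] M [-0.6    0.246  0.162] w 0.0092 q7 -0.062
```

Request:
{"method": "carry_out", "body": {"motion": [0,0,0,0,0,-4,0,0,0,0,0,0,-4,0]}}

```text
time: 18.42
eef_pos: [0.4865, 0.3053, 0.0556]
ee_rot: [0.718, 1.57, 0.627]
contact_force: [-1.9, -2.7, 8.6]
grip_width: 0.0085
```

```bash
python3 st.py
```

```text
t 18.425 p [0.4865 0.3053 0.0556] jaw -5.23 down [ 0.001  0.    -1.   ] F [-1.9 -2.7  8.6] M [-0.617  0.28   0.027] w 0.0085 q7 -0.163
```

Request:
{"method": "carry_out", "body": {"motion": [0,0,0,0,0,-4,0,0,0,0,0,0,-4,0]}}

```text
time: 18.68
eef_pos: [0.4864, 0.3053, 0.0556]
ee_rot: [0.877, 1.57, 0.646]
contact_force: [-1.4, -2.5, 7.5]
grip_width: 0.0085
```

```bash
python3 st.py
```

```text
t 18.675 p [0.4864 0.3053 0.0556] jaw -13.23 down [ 0.001  0.    -1.   ] F [-1.4 -2.5  7.5] M [-0.668  0.345  0.154] w 0.0085 q7 -0.264
```

Request:
{"method": "carry_out", "body": {"motion": [0,0,0,0,0,-4,0,0,0,0,0,0,-4,0]}}

```text
time: 18.92
eef_pos: [0.4864, 0.3053, 0.0556]
ee_rot: [1.077, 1.57, 0.706]
contact_force: [-2.1, -2.4, 6.8]
grip_width: 0.0088
```

```bash
python3 st.py
```

```text
t 18.925 p [0.4864 0.3053 0.0556] jaw -21.23 down [ 0.001  0.    -1.   ] F [-2.1 -2.4  6.8] M [-0.631  0.362  0.146] w 0.0088 q7 -0.367
```

Request:
{"method": "carry_out", "body": {"motion": [0,0,0,0,0,-4,0,0,0,0,0,0,-4,0]}}

```text
time: 19.18
eef_pos: [0.4864, 0.3053, 0.0556]
ee_rot: [1.291, 1.57, 0.781]
contact_force: [-2.0, -3.3, 8.0]
grip_width: 0.009
```

```bash
python3 st.py
```

```text
t 19.175 p [0.4864 0.3053 0.0556] jaw -29.23 down [ 0.  0. -1.] F [-2.  -3.3  8. ] M [-0.714  0.381  0.129] w 0.009 q7 -0.471
```

Request:
{"method": "carry_out", "body": {"motion": [0,0,0,0,0,-4,0,0,0,0,0,0,-4,0]}}

```text
time: 19.42
eef_pos: [0.4863, 0.3053, 0.0556]
ee_rot: [1.522, 1.57, 0.872]
contact_force: [-2.1, -3.0, 8.6]
grip_width: 0.0087
```

```bash
python3 st.py
```

```text
t 19.425 p [0.4863 0.3053 0.0556] jaw -37.23 down [ 0.  0. -1.] F [-2.1 -3.   8.6] M [-0.672  0.434  0.099] w 0.0087 q7 -0.575
```

Request:
{"method": "carry_out", "body": {"motion": [0,0,0,0,0,-4,0,0,0,0,0,0,-4,0]}}

```text
time: 19.68
eef_pos: [0.4863, 0.3053, 0.0556]
ee_rot: [1.62, 1.57, 0.831]
contact_force: [-2.0, -3.1, 8.2]
grip_width: 0.0089
```

```bash
python3 st.py
```

```text
t 19.675 p [0.4863 0.3053 0.0556] jaw -45.21 down [ 0.  0. -1.] F [-2.  -3.1  8.2] M [-0.631  0.432  0.279] w 0.0089 q7 -0.681
```

Request:
{"method": "carry_out", "body": {"motion": [0,0,0,0,0,-4,0]}}

```text
time: 19.8
eef_pos: [0.4863, 0.3053, 0.0556]
ee_rot: [1.731, 1.57, 0.872]
contact_force: [-2.9, -1.8, 8.7]
grip_width: 0.0086
```

```bash
python3 st.py
```

```text
t 19.8 p [0.4863 0.3053 0.0556] jaw -49.19 down [ 0.  0. -1.] F [-2.9 -1.8  8.7] M [-0.642  0.446  0.383] w 0.0086 q7 -0.734
```

Request:
{"method": "carry_out", "body": {"motion": [0,0,0,0,0,-4,0]}}

```text
time: 19.92
eef_pos: [0.4863, 0.3053, 0.0556]
ee_rot: [1.764, 1.57, 0.836]
contact_force: [-2.0, -2.1, 9.2]
grip_width: 0.0087
```

```bash
python3 st.py
```

```text
t 19.925 p [0.4863 0.3053 0.0556] jaw -53.19 down [ 0.  0. -1.] F [-2.  -2.1  9.2] M [-0.662  0.464  0.465] w 0.0087 q7 -0.787
```

Request:
{"method": "carry_out", "body": {"motion": [0,0,0,0,0,0,0.45,0,0,0,0,0,0,0.45,0,0,0,0,0,0,0.45,0,0,0.45,0,0,0,0.45,0,0,0.42,0,0,0,0.45,0.1,-0.06,0,0,0,10.5,0.45,0.22,-0.14,0,0,0,10.5,0.45,0.22,-0.14,0,0,0,10.5,0.45,0.22,-0.14,0,0,0,10.5,0.45,0.22,-0.14,0,0,0,10.5,0.45]}}

```text
time: 21.18
eef_pos: [0.5355, 0.2744, 0.0983]
ee_rot: [1.163, 1.571, 1.159]
contact_force: [-1.0, -0.6, 0.5]
grip_width: 0.0384
```

Request:
{"method": "carry_out", "body": {"motion": [0.25,-0.16,0,0,0,10.5,0.45,0.25,-0.16,0,0,0,10.5,0.45,0.25,-0.16,0,0,0,10.5,0.45,0.25,-0.16,0,0,0,10.5,0.45,0.25,-0.16,0,0,0,10.5,0.45,0.15,-0.1,0,0,0,3,0.45,0,0,0,0,0,0,0.45,0,0,0,0,0,0,0.45]}}

```text
time: 22.18
eef_pos: [0.6047, 0.23, 0.0982]
ee_rot: [1.809, 1.57, 2.767]
contact_force: [-0.4, 0.7, 1.4]
grip_width: 0.0385
```

```bash
python3 look.py pics/n2.png .605 .2288
```

```text
t 22.175 p [0.6047 0.23   0.0982] jaw 54.86 down [-0.  0. -1.] F [-0.4  0.7  1.4] M [ 0.067  0.015 -0.005] w 0.0385 q7 0.75
pred crop px [276.12515301 230.31821714]
```

View pics/n2.png

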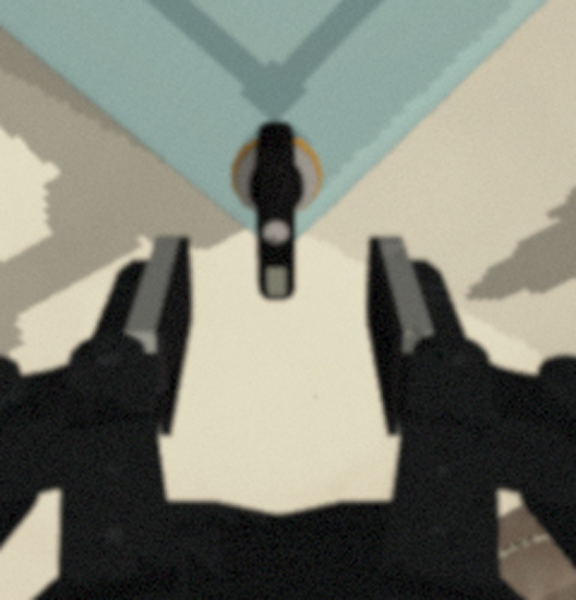

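Nut 2's dot is at (276,232), where predicted, and the bar is upright between the pads, so I go down and grip.

Request:
{"method": "carry_out", "body": {"motion": [0,-0.02,-0.44,0,0,0,0.45,0,0,-0.43,0,0,0,0.45,0,0,0,0,0,0,0.45,0,0,0,0,0,0,0,0,0,0,0,0,0,0,0,0,0,0,0,0,0,0,0,0,0,0,0,0], "newtons": 60}}

```text
time: 23.1
eef_pos: [0.6055, 0.2286, 0.0559]
ee_rot: [-0.506, 1.57, 0.452]
contact_force: [-2.2, -0.5, 6.6]
grip_width: 0.009
```

```bash
python3 st.py
```

```text
t 23.1 p [0.6055 0.2286 0.0559] jaw 54.91 down [ 0.001  0.    -1.   ] F [-2.2 -0.5  6.6] M [-0.186  0.515  0.113] w 0.009 q7 0.769
```

Request:
{"method": "carry_out", "body": {"motion": [0,0,0,0,0,-5,0,0,0,0,0,0,-10,0,0,0,0,0,0,-10,0,0,0,0,0,0,-10,0]}}

```text
time: 23.6
eef_pos: [0.6054, 0.2286, 0.056]
ee_rot: [0.318, 1.57, 0.66]
contact_force: [-3.2, -1.1, 5.1]
grip_width: 0.009
```

```bash
python3 st.py
```

```text
t 23.6 p [0.6054 0.2286 0.056 ] jaw 19.58 down [ 0.001  0.001 -1.   ] F [-3.2 -1.1  5.1] M [-0.368  0.602  0.174] w 0.009 q7 0.31
```

Request:
{"method": "carry_out", "body": {"motion": [0,0,0,0,0,-10,0,0,0,0,0,0,-10,0,0,0,0,0,0,-10,0]}}

```text
time: 23.98
eef_pos: [0.6053, 0.2285, 0.0559]
ee_rot: [0.922, 1.57, 0.741]
contact_force: [-3.6, -2.2, 6.4]
grip_width: 0.0087
```

```bash
python3 st.py
```

```text
t 23.975 p [0.6053 0.2285 0.0559] jaw -10.42 down [ 0.001  0.001 -1.   ] F [-3.6 -2.2  6.4] M [-0.425  0.659  0.07 ] w 0.0087 q7 -0.085
```

Request:
{"method": "carry_out", "body": {"motion": [0,0,0,0,0,-9,0,0,0,0,0,0,-9,0,0,0,0,0,0,-7,0]}}

```text
time: 24.35
eef_pos: [0.6053, 0.2285, 0.0559]
ee_rot: [1.363, 1.57, 0.746]
contact_force: [-3.8, -1.5, 7.5]
grip_width: 0.0089
```

```bash
python3 st.py
```

```text
t 24.35 p [0.6053 0.2285 0.0559] jaw -35.34 down [ 0.001  0.    -1.   ] F [-3.8 -1.5  7.5] M [-0.4    0.805  0.055] w 0.0089 q7 -0.422
```

Request:
{"method": "carry_out", "body": {"motion": [0,0,0,0,0,-4,0,0,0,0,0,0,-4,0]}}

```text
time: 24.6
eef_pos: [0.6052, 0.2285, 0.0559]
ee_rot: [1.718, 1.57, 0.964]
contact_force: [-3.5, -1.7, 8.1]
grip_width: 0.0088
```

```bash
python3 st.py
```

```text
t 24.6 p [0.6052 0.2285 0.0559] jaw -43.21 down [ 0.     0.001 -1.   ] F [-3.5 -1.7  8.1] M [-0.406  0.779  0.175] w 0.0088 q7 -0.53
```

Request:
{"method": "carry_out", "body": {"motion": [0,0,0,0,0,-4,0,0,0,0,0,0,-4,0]}}

```text
time: 24.85
eef_pos: [0.6052, 0.2285, 0.0559]
ee_rot: [2.049, 1.57, 1.156]
contact_force: [-3.7, -1.1, 7.4]
grip_width: 0.0089
```

```bash
python3 st.py
```

```text
t 24.85 p [0.6052 0.2285 0.0559] jaw -51.21 down [ 0.     0.001 -1.   ] F [-3.7 -1.1  7.4] M [-0.366  0.8    0.154] w 0.0089 q7 -0.641
```

Request:
{"method": "carry_out", "body": {"motion": [0,0,0,0,0,-4,0,0,0,0,0,0,-4,0]}}

```text
time: 25.1
eef_pos: [0.6052, 0.2286, 0.0559]
ee_rot: [2.131, 1.57, 1.098]
contact_force: [-3.8, -1.0, 8.3]
grip_width: 0.0086
```

```bash
python3 st.py
```

```text
t 25.1 p [0.6052 0.2286 0.0559] jaw -59.21 down [ 0.     0.001 -1.   ] F [-3.8 -1.   8.3] M [-0.376  0.866  0.126] w 0.0086 q7 -0.753
```

Request:
{"method": "carry_out", "body": {"motion": [0,0,0,0,0,-4,0,0,0,0,0,0,-4,0]}}

```text
time: 25.35
eef_pos: [0.6051, 0.2286, 0.0559]
ee_rot: [2.359, 1.57, 1.186]
contact_force: [-4.0, -1.2, 7.3]
grip_width: 0.0087
```

```bash
python3 st.py
```

```text
t 25.35 p [0.6051 0.2286 0.0559] jaw -67.19 down [ 0.     0.001 -1.   ] F [-4.  -1.2  7.3] M [-0.444  0.806  0.255] w 0.0087 q7 -0.866
```

Request:
{"method": "carry_out", "body": {"motion": [0,0,0,0,0,-4,0]}}

```text
time: 25.48
eef_pos: [0.6052, 0.2286, 0.0559]
ee_rot: [2.38, 1.57, 1.138]
contact_force: [-4.1, -0.9, 8.0]
grip_width: 0.009
```

```bash
python3 st.py
```

```text
t 25.475 p [0.6052 0.2286 0.0559] jaw -71.18 down [ 0.     0.001 -1.   ] F [-4.1 -0.9  8. ] M [-0.412  0.845  0.437] w 0.009 q7 -0.923
```

Request:
{"method": "carry_out", "body": {"motion": [0,0,0,0,0,-4,0]}}

```text
time: 25.6
eef_pos: [0.6051, 0.2286, 0.0559]
ee_rot: [2.543, 1.57, 1.231]
contact_force: [-3.9, -1.7, 9.2]
grip_width: 0.0089
```

```bash
python3 st.py
```

```text
t 25.6 p [0.6051 0.2286 0.0559] jaw -75.17 down [ 0.     0.001 -1.   ] F [-3.9 -1.7  9.2] M [-0.406  0.884  0.525] w 0.0089 q7 -0.981
```

Request:
{"method": "carry_out", "body": {"motion": [0,0,0,0,0,0,0.45,0,0,0,0,0,0,0.45,0,0,0,0,0,0,0.45,0,0,0.45,0,0,0,0.45,0,0,0.8,0,0,0,0.45,-0.4,0.1,0.8,0,0,0,0.45,-0.6,0.2,0.8,0,0,0,0.45,-0.6,0.2,0,0,0,0,0.45,0,0,0,0,0,0,0.45]}}

```text
time: 26.72
eef_pos: [0.5237, 0.2548, 0.199]
ee_rot: [2.862, 1.569, 1.553]
contact_force: [0.8, 0.3, 0.2]
grip_width: 0.0381
```

```bash
python3 - <<'E'
from st import st
from workcell import r
from h import *
st()
c=r.read_camera("wrist");a=c["pixels"][:,:,::-1].copy();cv2.imwrite("pics/end.png",a)
c=r.read_camera("top");a=c["pixels"][:,:,::-1].copy()[90:290,180:480];cv2.imwrite("pics/endtop.png",cv2.resize(a,None,fx=2.6,fy=2.6))
E
```

```text
t 26.725 p [0.5237 0.2548 0.199 ] jaw -74.98 down [ 0.     0.002 -1.   ] F [0.8 0.3 0.2] M [ 0.002 -0.021 -0.028] w 0.0381 q7 -1.147
```

View pics/end.png

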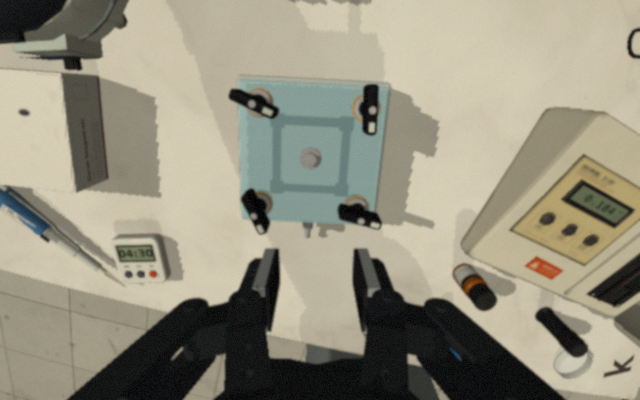

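View pics/endtop.png

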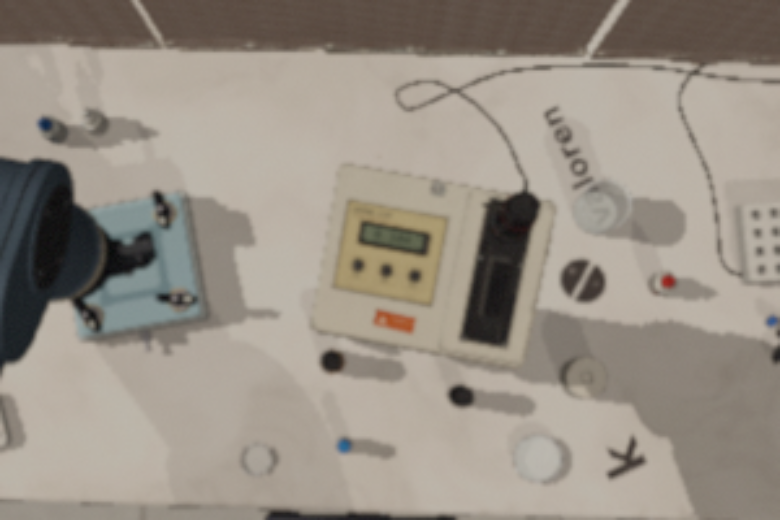

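```bash
python3 - <<'E'
import cv2
a=cv2.imread("pics/end.png")[75:245,220:400];cv2.imwrite("pics/endc.png",cv2.resize(a,None,fx=3.4,fy=3.4,interpolation=cv2.INTER_CUBIC))
E
```

```text
(no output)
```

View pics/endc.png

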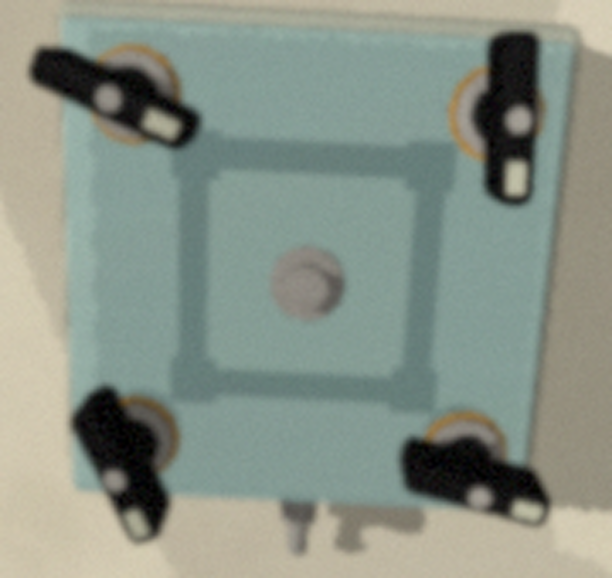

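```bash
python3 - <<'E'
from workcell import r
from h import *
c=r.read_camera("wrist")
f=lambda x,y:atz(c,220+x/3.4,75+y/3.4,.079)
for k,(a,b,j) in {1:((109,98),(161,124),-11),2:((518,120),(515,179),-75.2),3:((480,497),(529,511),-1.6),4:((115,480),(135,522),-53.2)}.items():
    d=f(*b)-f(*a);print(k,np.degrees(np.arctan2(d[1],d[0])).round(1),"expected at release",j-90)
E
```

```text
1 -101.7 expected at release -101
2 -164.9 expected at release -165.2
3 -92.0 expected at release -91.6
4 -144.5 expected at release -143.2
```

```bash
python3 -c "
from workcell import r
print(r.hand_in())"
```

```text
the job is handed in; nothing more can be done
None
```

I tightened all four nuts clockwise, crosswise (1, then its diagonal 3, then 4, then 2), and handed the job in at about 27 s. No verdict is reported. I turned each nut in small steps past the bite and stopped well under the 0.8 N m crush limit:

| Nut | Total turn | Last torque while turning |
|---|---|---|
| 1 | about 142° | 0.42 N m |
| 3 | about 150° | 0.43 N m |
| 4 | about 154° | 0.47 N m |
| 2 | about 130° | 0.53 N m |

- **After release:** the last wrist picture shows all four bars within about 1.5° of where I let go, so none sprang back noticeably.
- **Uncertainty:** single torque readings scattered by about 0.05 N m. I estimate each nut stands 0.2 to 0.25 rad past its bite.
- **Round about:** the arm was clear of everything, at about 0.2 m height. In the last top picture the bystanders look to be where they were; I compared this by eye and did not measure it. The amber vial I recognise only from the wrist picture, standing in its place.
- **Disagreement:** the top camera placed the nuts 2 to 5 mm from where the wrist camera did. I used the wrist values, and they matched in the close-up before each grip.

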